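Snap the kiln controller's circuit board onto its posts

TASK

Fit the circuit board into the open kiln controller box: lay it on the four nylon snap posts, parts up, screw terminals towards the end with the cable glands, and let go of it. Then press it down evenly, both fingertips on its bare parts at once (one end then the other, or astride the transformer; a single corner would tip it more than the 4 degrees it stands), until every post has clicked through and it is home on all four. Feel your way: never force it on the posts, and no more than 30 N on the board. Leave everything else where it is.

Things in the scene. Friction and masses are not known exactly. Their poses are not given: they have to be found in the camera images.
- housing: Kiln controller's grey sheet-steel box, fixed to the table on its back, open upward, 250 x 200 x 45 mm high, walls 3 mm thick. Origin: centre of its underside; x along its length towards the end wall with three black cable glands, z up. Four white nylon snap posts stand on its floor; a black terminal strip 20 x 150 x 19 mm high lies across the floor at x = +98 mm.
- mount (a point): Middle of the four posts' nominal points, 15 mm over the table, at x = -22 mm in the box, axes as the box. The posts' plate (subplate) is bolted through slots on shims: all posts together really stand up to 4.5 mm either way along x, 0.8 mm along y and 2.2 mm up or down from nominal. A board on them rests 6 to 9 mm over the real shoulders, 11 to 13 mm if the tips miss the holes.
- board: Green circuit board, loose, 140 x 100 x 3 mm, about 0.25 kg, lying flat on the ware board, parts up. Origin: centre of its underside; x along its length towards the short edge with the black screw terminal strip (11 x 50 x 12 mm high), z up. Relay, 18 mm high, at x = -50 mm, two capacitors, 18 mm high, at x = +40 mm, all within 14 mm of the long centre line.
- transformer (a point): Centre of the top of the transformer in the board's middle, a dark steel block 40 mm (along x) by 36 mm (along y), its top 33 mm over the board's underside. The board can be lifted by it: grip across y, where the board beside it is bare. Axes as the board.
- wareboard: Plywood ware board 210 x 150 x 12 mm, fixed, on which the circuit board lies at the start. Origin: centre of its underside.
- hole0 (a point): Centre, at the board's underside, of its 8 mm hole at x = -60, y = -40 mm. Beside it, around x = -40, y = -36 mm, the board is bare for pressing (22 by 28 mm).
- post0 (a point): Snap post at x = -60, y = -40 mm from mount, for hole0: nominal point on its axis at its shoulder's top, where the board's underside ends. Its split arrow head is 12.8 mm tall, 5 mm wide along x at the top, 11.6 mm at 4 mm up. Two posts at once take 7 to 18 N over the first 2 to 4 mm, then the board slips down and clicks; home, the push rises 15 to 30 N per mm.
- snap0 (a joint): How far one sprung half of post0's arrow head is squeezed inward (m): 0 sprung out, about 0.001 while inside the hole, back at 0 once it has clicked out over the board's top.
- hole1 (a point): Centre, at the board's underside, of its 8 mm hole at x = -60, y = +40 mm. Beside it, around x = -40, y = +36 mm, the board is bare for pressing (22 by 28 mm).
- post1 (a point): Snap post at x = -60, y = +40 mm from mount, for hole1: nominal point on its axis at its shoulder's top, where the board's underside ends. Like post0.
- snap1 (a joint): How far one sprung half of post1's arrow head is squeezed inward (m): 0 sprung out, about 0.001 while inside the hole, back at 0 once it has clicked out over the board's top.
- hole2 (a point): Centre, at the board's underside, of its 8 mm hole at x = +60, y = -40 mm. Beside it, around x = +40, y = -36 mm, the board is bare for pressing (22 by 28 mm).
- post2 (a point): Snap post at x = +60, y = -40 mm from mount, for hole2: nominal point on its axis at its shoulder's top, where the board's underside ends. Like post0.
- snap2 (a joint): How far one sprung half of post2's arrow head is squeezed inward (m): 0 sprung out, about 0.001 while inside the hole, back at 0 once it has clicked out over the board's top.
- hole3 (a point): Centre, at the board's underside, of its 8 mm hole at x = +60, y = +40 mm. Beside it, around x = +40, y = +36 mm, the board is bare for pressing (22 by 28 mm).
- post3 (a point): Snap post at x = +60, y = +40 mm from mount, for hole3: nominal point on its axis at its shoulder's top, where the board's underside ends. Like post0.
- snap3 (a joint): How far one sprung half of post3's arrow head is squeezed inward (m): 0 sprung out, about 0.001 while inside the hole, back at 0 once it has clicked out over the board's top.
- tub: White open plastic tub, 110 mm across, 55 mm high. Bystander. Origin: centre of its underside.
- sprayer: Blue trigger spray bottle, 72 mm across, 192 mm high. Bystander. Origin: centre of its underside.
- screwdriver: Screwdriver 190 mm long, lying; x along it. Bystander. Origin near its middle.
- rib: Flat wooden clay rib 145 x 28 x 6 mm, lying between the box and the ware board. Bystander. Origin: centre of its underside.
- fuse_carton: Small cardboard carton 70 x 45 x 32 mm high. Bystander. Origin: centre of its underside.
- slip_jar: Closed jar 64 mm across, 75 mm high. Bystander. Origin: centre of its underside.
Not all that is in view belongs to the job. What is meant by the board is not purple, and is the smaller of those in its own colour.

How it is judged:
By the outcome, as a careful person would: the job done as asked, in the order asked, and still so for the second after the job is handed in, with the robot touching nothing.
It also fails if it takes over 72 s, if anything falls off the work surface, if the arm or the gripper's body presses on something with over 40 N, if the wrist force passes 120 N, or if a joint passes its speed limit or range.

ROBOT

A 6-joint arm with a two-finger parallel gripper is mounted at the origin on the work surface. World frame = base frame: x ahead of the robot, y to its left, z up, the work surface at z = 0. Lengths are in m, angles in degrees, forces in N, time in s.
With the tool pointing down it reaches from about 0.25 to 0.725 m from the base axis. Payload 9.7 kg.
Tool frame: the origin (TCP) lies midway between the tips of the shut fingers; the grasp point (between the pads) lies 19 mm behind it (bot.hold_point_z is the distance from the TCP to the grasp point, in m); z points along the fingers, y is the line along which they close (so a half turn about z gives the same grasp; the last joint's range is limited). The gripper opens to 85 mm and grips with 20 to 120 N. Pads are 22 mm wide; open, the fingers measure 114 mm over their backs; the gripper's body (76 mm by 85 mm) begins 54 mm behind the grasp point. The pads swing forward as they close: fully open they stand 13 mm farther back than shut.
Start: joints at [70.187, 4.979, 10.078, 95.1, 0, 90], TCP at [0.186, 0.517, 0.211] pointing down, gripper open.
Joint ranges: [-179.16, 179.16], [-48.56, 103.87], [-65.8, 70.77], [-126.05, 130.52], [-82.76, 87.17], [-180, 180]. Speed limits (degrees/s): [127.2, 127.2, 147.25, 180, 180, 180].

INTERFACE

Orientations are given as [roll, pitch, yaw] about the fixed x, y, z axes, in that order (R = Rz(yaw) Ry(pitch) Rx(roll)).
In Python, from workcell import bot gives the robot as it stands.
- The arm moves only by the tool play_rows, never from a script. Its argument "steps" is a list that holds one entry, the list of rows, each a list of 4 numbers: the shift along the tool's x, y, z in m, then the turn about the tool's z in rad. In form: [[[tx, ty, tz, yaw], ...]]. A call has exactly 5 rows; each row shifts and turns the commanded pose from where the row before left it, along the tool's axes as they then stand; what a row does not reach is not made up. A row lasts 1/12 s, in which the tool goes at most 41.7 mm and 7.16 degrees, less where a joint would pass 70% of its speed; a pose out of reach is approached as far as the arm can. A call is refused whole if a number of a shift passes 0.0417 or a number of a turn 0.125, either way. A call with a gripper value outside its range is refused whole. "gripper" is the finger opening in m, from 0 to 0.0854, set as the call begins (left out, the last holds). The fingers move at their own pace and stop on an object; "squeeze" is the grip in N (left out, the last holds). Time passes only in rows, so rows that do not move let the fingers close, or fill a call up. It gives the time, the measured TCP pose, the force, the opening and the grip force at its end, in the units of the state.
- bot.get_obs(): the state, without advancing time (a new reading comes with each control period).
- bot.camera(name): name is "scene" or "top"; returns a dict with "img" (384x512x3 uint8, blue, green, red), "vfov" (degrees; the focal length in pixels is half the picture's height over the tangent of half this angle, whatever the lens; pixels are square), "cx", "cy" (the principal point, pixels), "xyz" and "attitude" of the camera in the world. Camera axes: x right, y down, z forward; pixel columns grow to the right and rows downward; lengths in m; the calibration is good to about 2 mm. A picture is of the moment at which its call begins. There is no depth.
- bot.job_done(): hands the job in; it is judged then, once.
The state is a dict: "time": time; "q": joint angles; "qd": joint speeds; "joint_efforts": joint torques, N m; "ee_pos": TCP position; "tcp_rot": TCP orientation; "wrist_force": force on the tool from outside, world axes, zero at the start; "torque": the same for the moment, N m; "opening": finger opening in m; "grasp_force": force on a finger pad.
Only numpy, scipy, OpenCV 4.12 (cv2) and the standard library are available. Lean on these libraries where they do the work, as an engineer would, in place of code of your own. Each camera call takes 0.05 s, during which the arm holds its last target. There are 200 camera calls.

## Working session

There is one attempt and no reset: what is moved stays moved. The work goes in short steps, Python scripts to look and compute and a tool call to move; the robot and the scene stay as the last step left them, time stands still between calls to the robot, and variables do not carry over. Pictures are saved under pics/ and viewed, at most 10 in all, crops included, and the job is handed in when it is done.

Besides the shell and the picture viewer there is one more tool, called after "Call:" as a command line: name --argument value ..., lists and objects as JSON in quotes. play_rows: Moves the arm, as the interface text tells. Its arguments: {"type":"object","properties":{"steps":{"type":"array","items":{"type":"array","items":{"type":"array","items":{"type":"number"}}}},"gripper":{"type":"number"},"squeeze":{"type":"number"}},"required":["steps"]}

```bash
mkdir -p pics
cat > h.py <<'E'
import numpy as np,cv2
from scipy.spatial.transform import Rotation as R
from workcell import bot
def cam(n):
    c=bot.camera(n); c['f']=c['img'].shape[0]/2/np.tan(np.radians(c['vfov'])/2)
    c['R']=R.from_euler('xyz',c['attitude'],degrees=True).as_matrix() if len(c['attitude'])==3 else None
    return c
def ray(c,u,v):
    d=c['R']@np.array([(u-c['cx'])/c['f'],(v-c['cy'])/c['f'],1]);return np.array(c['xyz']),d
def on(c,u,v,z):
    o,d=ray(c,u,v);return o+d*(z-o[2])/d[2]
def proj(c,p):
    q=c['R'].T@(np.array(p)-c['xyz']);return q[:2]/q[2]*c['f']+[c['cx'],c['cy']]
def state():
    s=bot.get_obs()
    for k in ('time','ee_pos','tcp_rot','wrist_force','opening'): print(k,np.round(s[k],4))
E
python3 - <<'E'
from h import *
a=[]
for n in ('scene','top'):
    c=cam(n);print(n,c['vfov'],c['cx'],c['cy'],c['xyz'],c['attitude'],{k:v for k,v in c.items() if k not in('img','R')}.keys());a.append(c['img'])
    cv2.imwrite(f'pics/{n}0.png',cv2.resize(c['img'],(768,576),interpolation=cv2.INTER_CUBIC))
    cv2.imwrite(f'pics/raw_{n}.png',c['img'])
state()
E
```

```text
scene 49.41845547933926 254.6666970687726 194.86999729889203 [ 0.98288972 -0.50520562  1.17747833] [-149.29547832    0.79053052   44.48166806] dict_keys(['vfov', 'cx', 'cy', 'xyz', 'attitude', 'f'])
top 50.97278520268723 254.36241648399528 189.71827475369815 [ 0.34211571 -0.04941614  1.26173751] [-171.7453358     1.38099349  -91.64685859] dict_keys(['vfov', 'cx', 'cy', 'xyz', 'attitude', 'f'])
time 0.1
ee_pos [0.1863 0.5172 0.2102]
tcp_rot [-1.799321e+02 -3.100000e-03  1.601870e+02]
wrist_force [-0.1585  0.5219  0.5548]
opening 0.0855
```

View pics/top0.png

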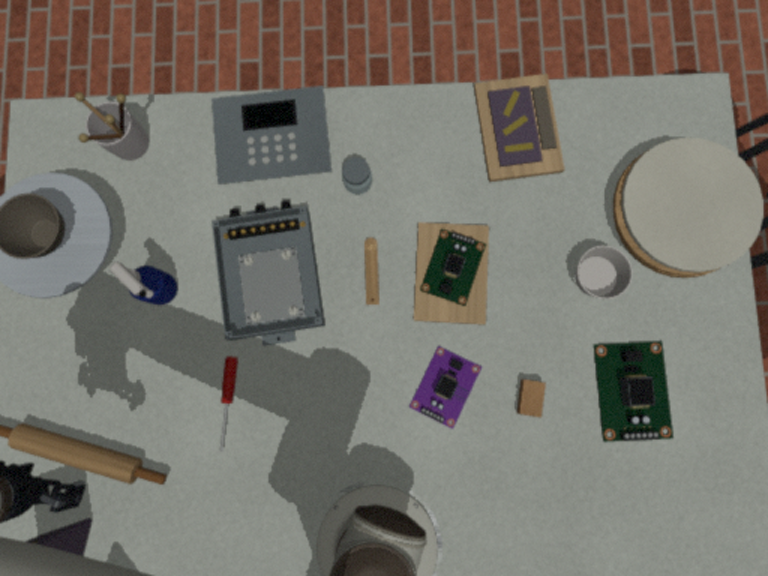

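View pics/scene0.png

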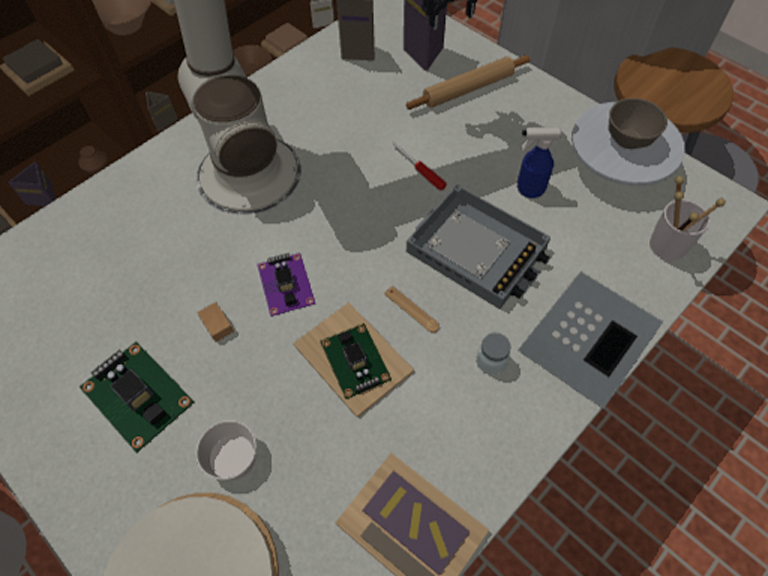

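Candidates for the board, in pixels of the enlarged top view: small green on plywood (455,265), large green (635,390) and purple (445,387). I choose the small green one at (455,265). Box is at (270,272), glands up (+x world). Close crop next.

Run:
```python
from h import *
t=cv2.imread('pics/raw_top.png');s=cv2.imread('pics/raw_scene.png')
def cr(i,x,y): return cv2.resize(i[y:y+75,x:x+100],(400,300),interpolation=cv2.INTER_CUBIC)
m=np.vstack([np.hstack([cr(t,252,140),cr(t,132,148)]),np.hstack([cr(s,188,203),cr(s,268,120)])])
cv2.imwrite('pics/crop1.png',m)
```

```text
(no output)
```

View pics/crop1.png

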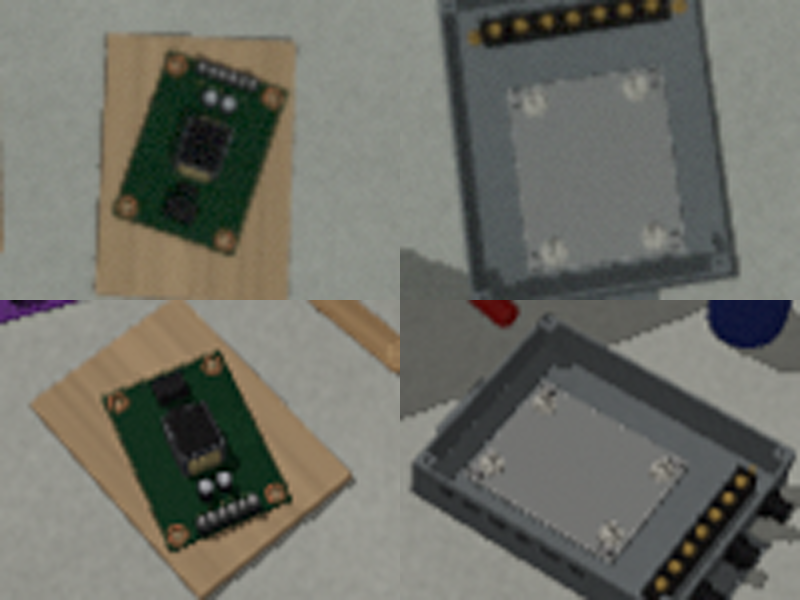

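```bash
cat >> h.py <<'E'
def avg(n,k=4):
    cs=[cam(n) for _ in range(k)];c=cs[0];c['img']=np.mean([x['img'].astype(float) for x in cs],0);return c
def blob(img,uv,r,score):
    u,v=uv
    for _ in range(4):
        x0,y0=int(round(u-r)),int(round(v-r));p=img[y0:y0+2*r+1,x0:x0+2*r+1]
        w=np.clip(score(p),0,None);Y,X=np.mgrid[y0:y0+2*r+1,x0:x0+2*r+1]
        u,v=(w*X).sum()/w.sum(),(w*Y).sum()/w.sum()
    return np.array([u,v]),w.sum()
cop=lambda p:p[...,2]-p[...,1]-12
def wht(p):
    g=p.mean(2);return g-np.percentile(g,60)-8
def tri(c1,p1,c2,p2):
    A=[];b=[];
    for c,p in((c1,p1),(c2,p2)):
        o,d=ray(c,*p);d/=np.linalg.norm(d);P=np.eye(3)-np.outer(d,d);A.append(P);b.append(P@o)
    x=np.linalg.lstsq(np.vstack(A),np.hstack(b),rcond=None)[0];return x
def rect(P,Q): # fit yaw,t : P = R Q + t ; returns center,yaw deg, resid mm
    P=np.array(P)[:,:2];Q=np.array(Q,float);c=P.mean(0)
    z=((P-c)@[1,1j]*np.conj(Q@[1,1j])).sum();a=np.angle(z)
    M=np.array([[np.cos(a),-np.sin(a)],[np.sin(a),np.cos(a)]])
    return c,np.degrees(a),((P-c-Q@M.T)*1000).round(1),abs(z)/(abs(Q@[1,1j])**2).sum()
Q=np.array([[.06,.04],[.06,-.04],[-.06,.04],[-.06,-.04]])
E
python3 - <<'E'
from h import *
T=avg('top');S=avg('scene')
f=lambda l,ox,oy:[((x+.5)/4-.5+ox,(y+.5)/4-.5+oy) for x,y in l]
# order: +x+y(left top),+x-y,-x+y,-x-y
bt=f([(176,65),(272,97),(125,206),(225,240)],252,140)
bs=f([(178,235),(275,193),(118,102),(213,65)],188,203)
pt=f([(133,100),(237,88),(153,252),(257,237)],132,148)
ps=f([(268,168),(212,238),(147,100),(89,163)],268,120)
for nm,a,b,sc,z in(('board',bt,bs,cop,.015),('post',pt,ps,wht,.024)):
    ta=[blob(T['img'],u,4,sc)[0] for u in a];sb=[blob(S['img'],u,4,sc)[0] for u in b]
    print(nm,np.round(ta,1).tolist(),np.round(a,1).tolist(),np.round(sb,1).tolist(),np.round(b,1).tolist())
    X=np.array([tri(T,u,S,v) for u,v in zip(ta,sb)]);print('tri',X.round(4).tolist());print(rect(X,Q))
    for c,l in((T,ta),(S,sb)): print('plane',rect([on(c,*u,z) for u in l],Q))
E
```

```text
board [[295.7, 153.1], [320.3, 161.6], [280.6, 191.1], [308.2, 202.4]] [[295.6, 155.9], [319.6, 163.9], [282.9, 191.1], [307.9, 199.6]] [[231.8, 263.2], [258.3, 251.1], [213.5, 227.8], [240.8, 215.7]] [[232.1, 261.4], [256.4, 250.9], [217.1, 228.1], [240.9, 218.9]]
tri [[0.619, -0.1972, -0.0007], [0.6221, -0.1992, 0.0613], [0.4954, -0.15, 0.0005], [0.5007, -0.1546, 0.0601]]
(array([ 0.55928795, -0.17523842]), np.float64(-19.08745362219504), array([[-10.1, -40.2],
       [ 19.1,  33.5],
       [-20.2, -32.2],
       [ 11.2,  38.8]]), np.float64(0.7607157847134564))
plane (array([ 0.55967014, -0.17256002]), np.float64(-21.849002949813077), array([[  6.4,  -1. ],
       [  6.1,  -2.6],
       [ -2. ,   6.8],
       [-10.5,  -3.2]]), np.float64(1.1012602214276856))
plane (array([ 0.55629291, -0.17511818]), np.float64(-20.05875994126893), array([[-22.7, -80.3],
       [ 34. ,  77. ],
       [-34.7, -80.3],
       [ 23.4,  83.6]]), np.float64(0.41151303390235133))
post [[164.9, 173.7], [190.3, 169.4], [169.6, 211.2], [195.2, 207.4]] [[164.9, 172.6], [190.9, 169.6], [169.9, 210.6], [195.9, 206.9]] [[332.2, 161.7], [319.6, 177.9], [302.3, 144.9], [289.8, 160.1]] [[334.6, 161.6], [320.6, 179.1], [304.4, 144.6], [289.9, 160.4]]
tri [[0.584, 0.2569, 0.0101], [0.5955, 0.1762, 0.0102], [0.4639, 0.2411, 0.01], [0.4743, 0.1624, 0.0076]]
(array([0.52945302, 0.20912391]), np.float64(7.2550662456774635), array([[ 0.1,  0.5],
       [ 1.5, -0.8],
       [-1. , -0.2],
       [-0.7,  0.5]]), np.float64(1.010649167294711))
plane (array([0.52812203, 0.20723876]), np.float64(7.116564469053331), array([[-0.4,  0.3],
       [ 0.8, -0.4],
       [ 0.2,  0.1],
       [-0.6, -0. ]]), np.float64(1.0035865835288504))
plane (array([0.53449144, 0.19904281]), np.float64(7.77000533190081), array([[-0.4, -0.4],
       [ 0.2, -0.3],
       [-0.5, -0.4],
       [ 0.7,  1.1]]), np.float64(0.9958399576510996))
```

```bash
cat >> h.py <<'E'
def pads(c,ctr,near):
    """copper pad centroids within hull of green board near pixel ctr; near: 4 guesses"""
    I=c['img'];g=((I[...,1]>I[...,2]+8)&(I[...,1]>I[...,0]+3)).astype(np.uint8)
    m=np.zeros_like(g);x,y=map(int,ctr);r=48;m[y-r:y+r,x-r:x+r]=g[y-r:y+r,x-r:x+r]
    m=cv2.morphologyEx(m,cv2.MORPH_CLOSE,np.ones((3,3)))
    n,l,st,_=cv2.connectedComponentsWithStats(m);k=1+np.argmax(st[1:,4])
    pts=np.argwhere(l==k)[:,::-1].astype(np.int32);hull=cv2.convexHull(pts);box=cv2.minAreaRect(hull)
    H=np.zeros_like(g);cv2.fillConvexPoly(H,hull,1)
    out=[]
    for u,v in near:
        w=np.clip(I[...,2]-I[...,1]+5,0,60)*H;Y,X=np.mgrid[:I.shape[0],:I.shape[1]]
        w=w*(np.hypot(X-u,Y-v)<5);out.append(((w*X).sum()/w.sum(),(w*Y).sum()/w.sum()))
    return np.array(out),box
E
python3 - <<'E'
from h import *
T=avg('top');S=avg('scene')
f=lambda l,ox,oy:[((x+.5)/4-.5+ox,(y+.5)/4-.5+oy) for x,y in l]
bt=f([(176,65),(272,97),(125,206),(225,240)],252,140)
bs=f([(275,193),(178,235),(213,65),(118,102)],188,203)
a,ba=pads(T,(302,177),bt);b,bb=pads(S,(238,240),bs)
print(a.round(1).tolist(),np.round(bt,1).tolist(),ba,b.round(1).tolist(),np.round(bs,1).tolist(),bb)
X=np.array([tri(T,u,S,v) for u,v in zip(a,b)]);print(X.round(4).tolist(),rect(X,Q))
for c,l in((T,a),(S,b)):print(rect([on(c,*u,.015) for u in l],Q))
def cr(c,u,v):
    x,y=int(u)-8,int(v)-7;p=np.clip((c['img'][y:y+16,x:x+16]-90)*2,0,255).astype(np.uint8);print(x,y);return cv2.resize(p,(192,192),interpolation=cv2.INTER_NEAREST)
pt=f([(133,100),(237,88),(153,252),(257,237)],132,148)
ps=f([(268,168),(212,238),(147,100),(89,163)],268,120)
cv2.imwrite('pics/posts.png',np.vstack([np.hstack([cr(T,*u) for u in pt]),np.hstack([cr(S,*u) for u in ps])]))
E
```

```text
[[296.3, 157.0], [318.2, 164.5], [284.5, 190.5], [307.2, 198.6]] [[295.6, 155.9], [319.6, 163.9], [282.9, 191.1], [307.9, 199.6]] ((301.4000244140625, 177.79998779296875), (30.35786247253418, 42.37451934814453), 18.434947967529297) [[255.6, 250.7], [232.0, 260.4], [240.6, 219.5], [217.9, 228.6]] [[256.4, 250.9], [232.1, 261.4], [240.9, 218.9], [217.1, 228.1]] ((236.8116455078125, 240.08560180664062), (42.20790100097656, 32.02834701538086), 65.55604553222656)
[[0.6249, -0.1602, 0.011], [0.5974, -0.2295, 0.0108], [0.5184, -0.1184, 0.0143], [0.4905, -0.1886, 0.0134]] (array([ 0.55781634, -0.17415704]), np.float64(-21.34693039263119), array([[-3.4, -1.4],
       [-1.7,  3.7],
       [ 1.9, -3.3],
       [ 3.1,  1. ]]), np.float64(0.9489025871441185))
(array([ 0.55754706, -0.17350903]), np.float64(-21.08188110958016), array([[-4.1, -2.3],
       [-1.6,  4.9],
       [ 2.3, -3.9],
       [ 3.5,  1.3]]), np.float64(0.9389778632910926))
(array([ 0.55846118, -0.17521956]), np.float64(-21.67857342602121), array([[-2.7, -0.9],
       [-1.6,  2.6],
       [ 1.3, -2.5],
       [ 3. ,  0.8]]), np.float64(0.9591468789629067))
156 165
182 162
161 203
187 199
326 154
312 172
296 137
281 153
```

View pics/posts.png

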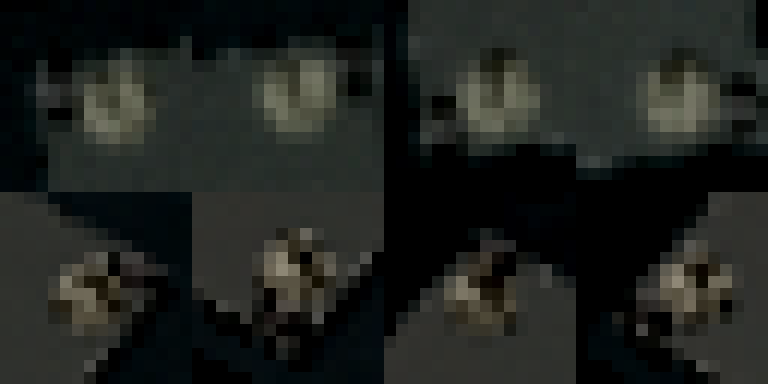

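The top row shows the posts from above (white discs about 6 px wide with a dark slot); the bottom row shows them from the scene camera. Board measured at (0.558, -0.174), yaw -21.3°, height near the expected 15 mm. Posts measured at about (0.529, 0.209), yaw 7.2°. Moving above the board.

Call:
play_rows --steps '[[[-0.029, -0.026, 0, 0.013], [-0.029, -0.026, 0, 0.013], [-0.029, -0.026, 0, 0], [-0.029, -0.026, 0, 0], [-0.029, -0.026, 0, 0]]]' --gripper 0.0854

```text
time: 1.32
ee_pos: [0.2759, 0.3428, 0.2109]
tcp_rot: [180.0, 0.0, 158.7]
wrist_force: [0.9, -0.5, 0.1]
opening: 0.0856
grasp_force: 0.0
```

Call:
play_rows --steps '[[[-0.029, -0.026, 0, 0], [-0.029, -0.026, 0, 0], [-0.029, -0.026, 0, 0], [-0.029, -0.026, 0, 0], [-0.029, -0.026, 0, 0]]]'

```text
time: 1.73
ee_pos: [0.3639, 0.1688, 0.2112]
tcp_rot: [180.0, 0.0, 158.7]
wrist_force: [1.2, 0.5, -1.0]
opening: 0.0856
grasp_force: 0.0
```

Call:
play_rows --steps '[[[-0.029, -0.026, 0, 0], [-0.029, -0.026, 0, 0], [-0.029, -0.026, 0, 0], [-0.029, -0.026, 0, 0], [-0.029, -0.026, 0, 0]]]'

```text
time: 2.15
ee_pos: [0.4518, -0.0053, 0.2112]
tcp_rot: [180.0, 0.0, 158.7]
wrist_force: [1.0, 0.8, -0.6]
opening: 0.0852
grasp_force: 0.0
```

Call:
play_rows --steps '[[[-0.025, -0.022, 0.02, 0], [-0.025, -0.022, 0.02, 0], [-0.025, -0.022, 0.02, 0], [-0.01, -0.012, 0.02, 0], [0, 0, 0, 0]]]'

```text
time: 2.57
ee_pos: [0.5012, -0.1092, 0.1263]
tcp_rot: [-179.9, -0.3, 158.5]
wrist_force: [-0.4, 0.8, -0.7]
opening: 0.0856
grasp_force: 0.0
```

Call:
play_rows --steps '[[[0, 0, 0, 0], [0, 0, 0, 0], [0, 0, 0, 0], [0, 0, 0, 0], [0, 0, 0, 0]]]'

```text
time: 2.98
ee_pos: [0.5026, -0.1061, 0.132]
tcp_rot: [180.0, 0.1, 158.8]
wrist_force: [-0.4, -0.5, -0.4]
opening: 0.0854
grasp_force: 0.0
```

Call:
play_rows --steps '[[[-0.019, -0.0108, 0.005, 0], [-0.019, -0.0108, 0.005, 0], [-0.019, -0.0108, 0.005, 0], [-0.0192, -0.0109, 0.005, 0], [0, 0, 0.01, 0]]]'

```text
time: 3.4
ee_pos: [0.5597, -0.1768, 0.1014]
tcp_rot: [-180.0, 0.2, 158.7]
wrist_force: [0.8, -0.6, 0.4]
opening: 0.0856
grasp_force: 0.0
```

Call:
play_rows --steps '[[[0, 0, 0.02, 0], [0, 0, 0.02, 0], [0, 0, 0.015, 0], [0, 0, 0, 0], [0, 0, 0, 0]]]'

```text
time: 3.82
ee_pos: [0.5569, -0.174, 0.0457]
tcp_rot: [180.0, -0.1, 158.7]
wrist_force: [-1.0, -0.0, 0.5]
opening: 0.0853
grasp_force: 0.0
```

Run:
```python
from h import *
state();T=cam('top');S=cam('scene')
cr=lambda c,x,y:cv2.resize(c['img'][y:y+100,x:x+100],(400,400),interpolation=cv2.INTER_CUBIC)
cv2.imwrite('pics/g1.png',np.hstack([cr(T,250,125),cr(S,188,180)]))
```

```text
time 3.8167
ee_pos [ 0.5569 -0.174   0.0457]
tcp_rot [ 1.799999e+02 -6.910000e-02  1.587319e+02]
wrist_force [-0.9787 -0.0124  0.5187]
opening 0.0853
```

View pics/g1.png

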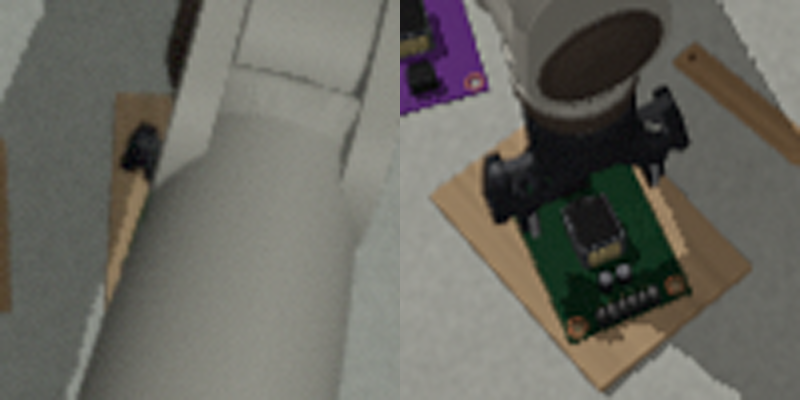

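The fingers straddle the transformer at scene crop (597,225). The arm hides the top view. Lowering and gripping.

Call:
play_rows --steps '[[[0, 0, 0.013, 0], [0, 0, 0.011, 0], [0, 0, 0, 0], [0, 0, 0, 0], [0, 0, 0, 0]]]'

```text
time: 4.33
ee_pos: [0.5574, -0.1748, 0.0218]
tcp_rot: [-180.0, -0.0, 158.7]
wrist_force: [0.6, 0.0, 0.1]
opening: 0.0854
grasp_force: 0.0
```

Call:
play_rows --steps '[[[0, 0, 0, 0], [0, 0, 0, 0], [0, 0, 0, 0], [0, 0, 0, 0], [0, 0, 0, 0]]]' --gripper 0.02 --squeeze 40

```text
time: 4.75
ee_pos: [0.5577, -0.1749, 0.0225]
tcp_rot: [180.0, 0.0, 158.7]
wrist_force: [-1.1, 0.7, 3.6]
opening: 0.0333
grasp_force: 39.4
```

Call:
play_rows --steps '[[[0, 0, 0, 0], [0, 0, 0, 0], [0, 0, 0, 0], [0, 0, 0, 0], [0, 0, 0, 0]]]'

```text
time: 5.17
ee_pos: [0.5577, -0.1749, 0.0225]
tcp_rot: [-180.0, 0.0, 158.7]
wrist_force: [-1.0, 0.7, 5.4]
opening: 0.0331
grasp_force: 39.7
```

Call:
play_rows --steps '[[[0, 0, 0, 0], [0, 0, 0, 0], [0, 0, 0, 0], [0, 0, 0, 0], [0, 0, 0, 0]]]'

```text
time: 5.58
ee_pos: [0.5577, -0.1749, 0.0225]
tcp_rot: [180.0, 0.0, 158.7]
wrist_force: [-1.6, 0.5, 6.0]
opening: 0.0331
grasp_force: 39.7
```

Call:
play_rows --steps '[[[0, 0, -0.01, 0], [0, 0, -0.02, 0], [0, 0, -0.025, 0], [0, 0, -0.025, 0], [0, 0, -0.02, 0]]]'

```text
time: 6.0
ee_pos: [0.5574, -0.1748, 0.1238]
tcp_rot: [180.0, 0.0, 158.7]
wrist_force: [1.1, -0.2, -2.4]
opening: 0.0331
grasp_force: 40.2
```

Call:
play_rows --steps '[[[0, 0, 0, 0], [0, 0, 0, 0], [0, 0, 0, 0], [0, 0, 0, 0], [0, 0, 0, 0]]]'

```text
time: 6.42
ee_pos: [0.5568, -0.1746, 0.1202]
tcp_rot: [-180.0, -0.1, 158.7]
wrist_force: [-0.4, -0.5, -2.3]
opening: 0.0332
grasp_force: 40.2
```

Run:
```python
from h import *
state();S=avg('scene',2);s=bot.get_obs();p=np.array(s['ee_pos'])
yaw=np.radians(s['tcp_rot'][2]-180);M=np.array([[np.cos(yaw),-np.sin(yaw)],[np.sin(yaw),np.cos(yaw)]])
z=p[2]-.0105+.003;g=[proj(S,[*(p[:2]+M@q),z]) for q in Q[:2]];print('pred',np.round(g,1).tolist())
x,y=np.mean(g,0).astype(int)-50
cv2.imwrite('pics/raw_h.png',S['img']);cv2.imwrite('pics/h1.png',cv2.resize(S['img'][y:y+100,x:x+100],(500,500),interpolation=cv2.INTER_CUBIC));print(x,y)
```

```text
time 6.4167
ee_pos [ 0.5568 -0.1746  0.1202]
tcp_rot [-1.799900e+02 -1.481000e-01  1.586955e+02]
wrist_force [-0.423  -0.5439 -2.3133]
opening 0.0332
pred [[255.9, 236.7], [229.5, 247.6]]
192 192[ WARN:0@1.057] global loadsave.cpp:1063 imwrite_ Unsupported depth image for selected encoder is fallbacked to CV_8U.
```

View pics/h1.png

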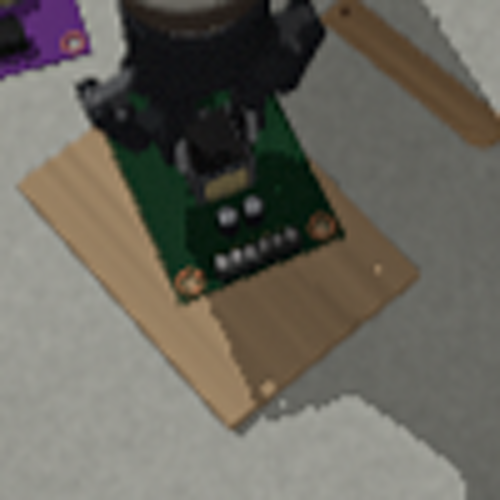

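Board held: pads in the crop at (321,225) and (189,281) match the prediction from the TCP within 0.5 px. Turning, then carrying it over the box.

Call:
play_rows --steps '[[[0, 0, 0, -0.1], [0, 0, 0, -0.1], [0, 0, 0, -0.1], [0, 0, 0, -0.1], [0, 0, 0, -0.098]]]'

```text
time: 6.93
ee_pos: [0.5573, -0.1748, 0.1214]
tcp_rot: [180.0, -0.0, -172.5]
wrist_force: [0.7, 0.5, -2.5]
opening: 0.0329
grasp_force: 40.2
```

Call:
play_rows --steps '[[[-0.001, 0.016, 0, 0], [-0.002, 0.03, 0, 0], [-0.002, 0.035, 0, 0], [-0.002, 0.035, 0, 0], [-0.002, 0.035, 0, 0]]]'

```text
time: 7.35
ee_pos: [0.5469, -0.0226, 0.1215]
tcp_rot: [180.0, -0.0, -172.8]
wrist_force: [1.3, 0.2, -3.5]
opening: 0.0333
grasp_force: 40.3
```

Call:
play_rows --steps '[[[-0.002, 0.035, 0, 0], [-0.002, 0.035, 0, 0], [-0.002, 0.035, 0, 0], [-0.002, 0.035, 0, 0], [-0.002, 0.035, 0, 0]]]'

```text
time: 7.77
ee_pos: [0.5347, 0.1526, 0.1216]
tcp_rot: [-180.0, -0.0, -172.8]
wrist_force: [-0.5, 0.3, -2.8]
opening: 0.0329
grasp_force: 40.3
```

Call:
play_rows --steps '[[[-0.002, 0.03, 0, 0], [-0.001, 0.02, 0, 0], [0, 0.008, 0, 0], [0, 0, 0, 0], [0, 0, 0, 0]]]'

```text
time: 8.18
ee_pos: [0.5308, 0.2085, 0.1216]
tcp_rot: [-180.0, -0.0, -172.7]
wrist_force: [0.2, -0.4, -3.1]
opening: 0.0328
grasp_force: 40.3
```

Call:
play_rows --steps '[[[0, 0, 0, 0], [0, 0, 0, 0], [0, 0, 0, 0], [0, 0, 0, 0], [0, 0, 0, 0]]]'

```text
time: 8.6
ee_pos: [0.5311, 0.2083, 0.122]
tcp_rot: [180.0, 0.0, -172.8]
wrist_force: [-0.9, -0.5, -2.7]
opening: 0.033
grasp_force: 40.3
```

Call:
play_rows --steps '[[[0.0015, 0.001, 0.01, 0], [0, 0, 0.02, 0], [0, 0, 0.02, 0], [0, 0, 0.018, 0], [0, 0, 0.007, 0]]]'

```text
time: 9.02
ee_pos: [0.5277, 0.2091, 0.0433]
tcp_rot: [-179.9, -0.2, -172.8]
wrist_force: [-0.8, -1.0, -2.6]
opening: 0.0327
grasp_force: 40.3
```

Call:
play_rows --steps '[[[0, 0, 0, 0], [0, 0, 0, 0], [0, 0, 0, 0], [0, 0, 0, 0], [0, 0, 0, 0]]]'

```text
time: 9.43
ee_pos: [0.5299, 0.2099, 0.048]
tcp_rot: [180.0, 0.1, -172.8]
wrist_force: [-0.1, 1.0, -2.4]
opening: 0.033
grasp_force: 40.4
```

Run:
```python
from h import *
state();S=avg('scene',4);s=bot.get_obs();p=np.array(s['ee_pos'])
yaw=np.radians(s['tcp_rot'][2]-180);M=np.array([[np.cos(yaw),-np.sin(yaw)],[np.sin(yaw),np.cos(yaw)]])
z=p[2]-.0105+.003;g=[proj(S,[*(p[:2]+M@q),z]) for q in Q];print('pred',np.round(g,1).tolist())
x,y=np.mean(g,0).astype(int)-50;print(x,y)
cv2.imwrite('pics/h2.png',cv2.resize(S['img'][y:y+90,x:x+110].astype(np.uint8),(770,600),interpolation=cv2.INTER_CUBIC))
a,_=pads(S,np.mean(g,0),g);print(a.round(2).tolist(),[on(S,*u,z).round(4).tolist() for u in a])
```

```text
time 9.4333
ee_pos [0.5299 0.2099 0.048 ]
tcp_rot [ 1.799754e+02  9.420000e-02 -1.727686e+02]
wrist_force [-0.0935  1.0185 -2.4374]
opening 0.033
pred [[333.9, 156.4], [321.0, 172.3], [304.0, 139.4], [290.8, 154.6]]
262 105
[[332.04, 156.31], [320.82, 172.19], [303.72, 140.85], [290.71, 154.61]] [[0.5793, 0.2528, 0.0397], [0.5933, 0.1777, 0.0397], [0.4683, 0.2365, 0.0397], [0.4751, 0.1623, 0.0397]]
```

View pics/h2.png

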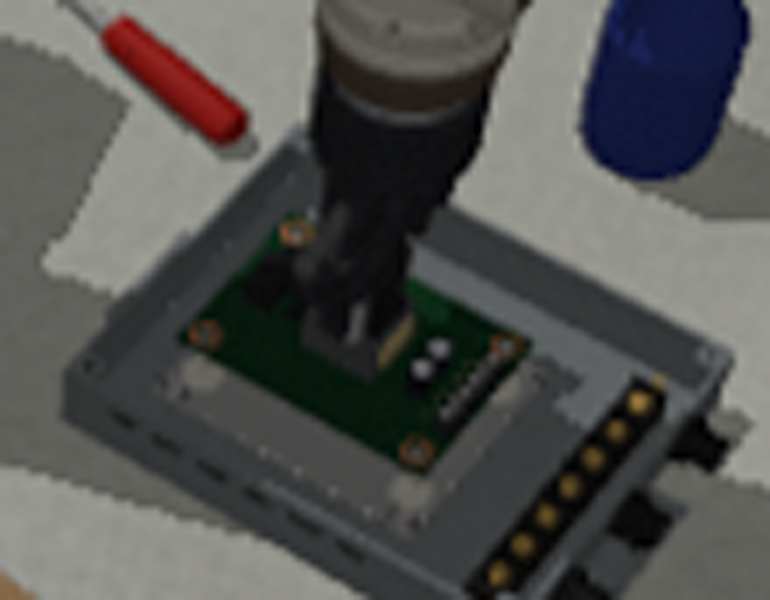

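Call:
play_rows --steps '[[[0, 0, 0.002, 0], [0, 0, 0.002, 0], [0, 0, 0.001, 0], [0, 0, 0, 0], [0, 0, 0, 0]]]'

```text
time: 10.05
ee_pos: [0.5292, 0.2096, 0.0417]
tcp_rot: [-180.0, -0.0, -172.8]
wrist_force: [-0.7, 0.5, -2.9]
opening: 0.033
grasp_force: 40.4
```

Call:
play_rows --steps '[[[0, 0, 0.001, 0], [0, 0, 0.001, 0], [0, 0, 0, 0], [0, 0, 0, 0], [0, 0, 0, 0]]]'

```text
time: 10.47
ee_pos: [0.5294, 0.2097, 0.0399]
tcp_rot: [180.0, 0.0, -172.8]
wrist_force: [0.5, -0.1, -3.4]
opening: 0.0329
grasp_force: 40.4
```

Call:
play_rows --steps '[[[0, 0, 0.001, 0], [0, 0, 0, 0], [0, 0, 0, 0], [0, 0, 0, 0], [0, 0, 0, 0]]]'

```text
time: 10.88
ee_pos: [0.5294, 0.2097, 0.0389]
tcp_rot: [-180.0, -0.0, -172.8]
wrist_force: [-0.3, -0.1, -3.1]
opening: 0.0327
grasp_force: 40.4
```

Call:
play_rows --steps '[[[0, 0, 0.001, 0], [0, 0, 0, 0], [0, 0, 0, 0], [0, 0, 0, 0], [0, 0, 0, 0]]]'

```text
time: 11.3
ee_pos: [0.5294, 0.2097, 0.0379]
tcp_rot: [-180.0, -0.0, -172.8]
wrist_force: [0.6, -0.4, -2.8]
opening: 0.0329
grasp_force: 40.4
```

Call:
play_rows --steps '[[[0, 0, 0.001, 0], [0, 0, 0, 0], [0, 0, 0, 0], [0, 0, 0, 0], [0, 0, 0, 0]]]'

```text
time: 11.72
ee_pos: [0.5294, 0.2097, 0.0369]
tcp_rot: [180.0, 0.0, -172.8]
wrist_force: [0.5, 0.8, -3.1]
opening: 0.0332
grasp_force: 40.4
```

Call:
play_rows --steps '[[[0, 0, 0.001, 0], [0, 0, 0, 0], [0, 0, 0, 0], [0, 0, 0, 0], [0, 0, 0, 0]]]'

```text
time: 12.13
ee_pos: [0.5294, 0.2097, 0.0359]
tcp_rot: [180.0, 0.0, -172.8]
wrist_force: [0.2, -0.1, -2.1]
opening: 0.0331
grasp_force: 40.5
```

Call:
play_rows --steps '[[[0, 0, 0.001, 0], [0, 0, 0, 0], [0, 0, 0, 0], [0, 0, 0, 0], [0, 0, 0, 0]]]'

```text
time: 12.55
ee_pos: [0.5296, 0.2097, 0.035]
tcp_rot: [180.0, 0.0, -172.8]
wrist_force: [1.6, 1.0, -2.0]
opening: 0.0332
grasp_force: 40.7
```

Call:
play_rows --steps '[[[0, 0, 0.001, 0], [0, 0, 0, 0], [0, 0, 0, 0], [0, 0, 0, 0], [0, 0, 0, 0]]]'

```text
time: 12.97
ee_pos: [0.5296, 0.2098, 0.034]
tcp_rot: [180.0, 0.0, -172.8]
wrist_force: [3.0, 0.8, -0.5]
opening: 0.0329
grasp_force: 41.1
```

Call:
play_rows --steps '[[[-0.0007, 0, 0, 0], [0, 0, 0, 0], [0, 0, 0, 0], [0, 0, 0, 0], [0, 0, 0, 0]]]'

```text
time: 13.38
ee_pos: [0.53, 0.2098, 0.0338]
tcp_rot: [-180.0, -0.0, -172.8]
wrist_force: [2.8, 1.1, 0.2]
opening: 0.0326
grasp_force: 41.1
```

Call:
play_rows --steps '[[[0, 0, 0.001, 0], [0, 0, 0, 0], [0, 0, 0, 0], [0, 0, 0, 0], [0, 0, 0, 0]]]'

```text
time: 13.8
ee_pos: [0.5301, 0.2098, 0.0328]
tcp_rot: [-180.0, 0.0, -172.8]
wrist_force: [3.2, 1.0, -0.0]
opening: 0.0329
grasp_force: 41.0
```

Call:
play_rows --steps '[[[-0.001, 0, 0, 0], [0, 0, 0, 0], [0, 0, 0, 0], [0, 0, 0, 0], [0, 0, 0, 0]]]'

```text
time: 14.22
ee_pos: [0.5308, 0.2098, 0.0327]
tcp_rot: [-180.0, -0.0, -172.8]
wrist_force: [1.5, 1.0, -1.5]
opening: 0.0328
grasp_force: 40.7
```

Call:
play_rows --steps '[[[0, 0, 0.001, 0], [0, 0, 0, 0], [0, 0, 0, 0], [0, 0, 0, 0], [0, 0, 0, 0]]]'

```text
time: 14.63
ee_pos: [0.531, 0.2099, 0.0318]
tcp_rot: [-180.0, -0.0, -172.8]
wrist_force: [1.9, 0.4, -1.7]
opening: 0.0331
grasp_force: 40.7
```

Call:
play_rows --steps '[[[-0.0008, 0, 0, 0], [0, 0, 0.001, 0], [0, 0, 0, 0], [0, 0, 0, 0], [0, 0, 0, 0]]]'

```text
time: 15.05
ee_pos: [0.5317, 0.21, 0.0308]
tcp_rot: [-180.0, -0.0, -172.8]
wrist_force: [0.3, -0.1, -2.4]
opening: 0.0327
grasp_force: 41.0
```

Call:
play_rows --steps '[[[0, 0, 0.001, 0], [0, 0, 0, 0], [0, 0, 0, 0], [0, 0, 0, 0], [0, 0, 0, 0]]]'

```text
time: 15.47
ee_pos: [0.5319, 0.2101, 0.0301]
tcp_rot: [180.0, 0.0, -172.8]
wrist_force: [-0.1, 0.4, 4.5]
opening: 0.0331
grasp_force: 42.4
```

Fully centred: pure vertical support with no side force, underside at about 19.6 mm. Letting go.

Call:
play_rows --steps '[[[0, 0, -0.0005, 0], [0, 0, 0, 0], [0, 0, 0, 0], [0, 0, 0, 0], [0, 0, 0, 0]]]'

```text
time: 15.88
ee_pos: [0.5318, 0.2101, 0.0303]
tcp_rot: [180.0, -0.0, -172.8]
wrist_force: [0.4, 0.5, 0.7]
opening: 0.0327
grasp_force: 41.6
```

Call:
play_rows --steps '[[[0, 0, 0, 0], [0, 0, 0, 0], [0, 0, 0, 0], [0, 0, 0, 0], [0, 0, 0, 0]]]' --gripper 0.06

```text
time: 16.3
ee_pos: [0.5318, 0.21, 0.0303]
tcp_rot: [-180.0, -0.0, -172.8]
wrist_force: [0.3, -0.5, 0.5]
opening: 0.0602
grasp_force: 0.0
```

Call:
play_rows --steps '[[[0, 0, -0.01, 0], [0, 0, -0.02, 0], [0, 0, -0.02, 0], [0, 0, 0, 0], [0, 0, 0, 0]]]'

```text
time: 16.72
ee_pos: [0.5327, 0.2103, 0.0823]
tcp_rot: [180.0, 0.2, -172.8]
wrist_force: [0.5, 0.6, -1.6]
opening: 0.0602
grasp_force: 0.0
```

Run:
```python
from h import *
state();S=avg('scene',3)
g=[(333.9,158),(321,174),(304,141),(290.8,156)]
p=np.array([.5319,.2101]);yaw=np.radians(7.2);M=np.array([[np.cos(yaw),-np.sin(yaw)],[np.sin(yaw),np.cos(yaw)]])
print('pred',[proj(S,[*(p+M@q),.0226]).round(1).tolist() for q in Q])
cv2.imwrite('pics/h3.png',cv2.resize(S['img'][115:205,262:372].astype(np.uint8),(770,600),interpolation=cv2.INTER_CUBIC))
```

```text
time 16.7167
ee_pos [0.5327 0.2103 0.0823]
tcp_rot [ 1.799592e+02  1.606000e-01 -1.727693e+02]
wrist_force [ 0.5281  0.6457 -1.5829]
opening 0.0602
pred [[333.8, 159.7], [321.0, 175.6], [304.2, 142.8], [291.0, 157.9]]
```

View pics/h3.png

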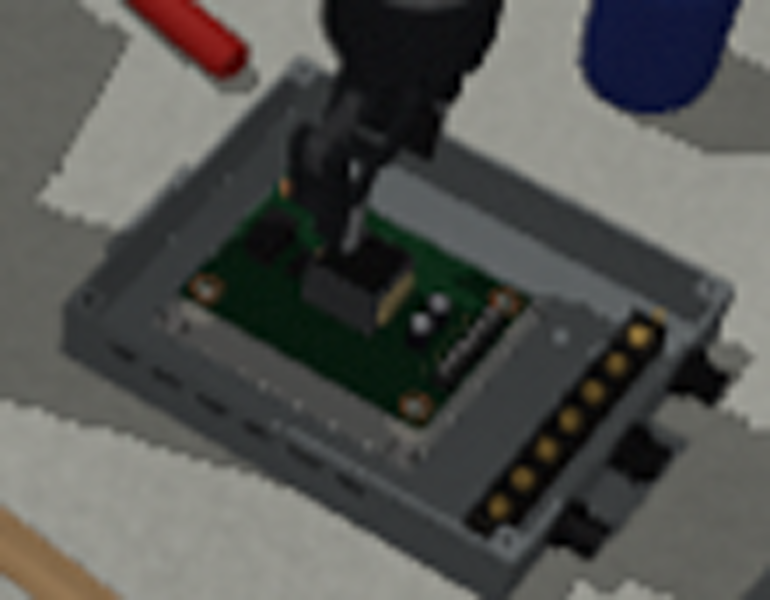

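White post tips show in the pads at (205,289), (414,407), (503,302): board lies on all posts. Going to the terminal end with the fingers 60 mm apart.

Call:
play_rows --steps '[[[-0.02, 0, 0, 0], [-0.02, 0, 0, 0], [0, 0, 0.01, 0], [0, 0, 0.02, 0], [0, 0, 0.01, 0]]]'

```text
time: 17.28
ee_pos: [0.5702, 0.2145, 0.0371]
tcp_rot: [-180.0, -0.2, -172.8]
wrist_force: [-0.1, 0.4, -1.2]
opening: 0.0599
grasp_force: 0.0
```

Call:
play_rows --steps '[[[0, 0, 0.01, 0], [0, 0, 0.004, 0], [0, 0, 0, 0], [0, 0, 0, 0], [0, 0, 0, 0]]]'

```text
time: 17.7
ee_pos: [0.5718, 0.2152, 0.0273]
tcp_rot: [180.0, 0.1, -172.8]
wrist_force: [0.4, -0.1, 0.1]
opening: 0.0601
grasp_force: 0.0
```

Call:
play_rows --steps '[[[0, 0, 0.001, 0], [0, 0, 0.001, 0], [0, 0, 0, 0], [0, 0, 0, 0], [0, 0, 0, 0]]]'

```text
time: 18.12
ee_pos: [0.5716, 0.215, 0.0245]
tcp_rot: [180.0, 0.0, -172.8]
wrist_force: [-0.4, -0.1, -0.7]
opening: 0.0599
grasp_force: 0.0
```

Call:
play_rows --steps '[[[0, 0, 0.001, 0], [0, 0, 0, 0], [0, 0, 0, 0], [0, 0, 0, 0], [0, 0, 0, 0]]]'

```text
time: 18.53
ee_pos: [0.5715, 0.215, 0.0234]
tcp_rot: [-180.0, -0.0, -172.8]
wrist_force: [0.3, -0.2, 0.6]
opening: 0.0602
grasp_force: 0.0
```

Call:
play_rows --steps '[[[0, 0, 0.001, 0], [0, 0, 0, 0], [0, 0, 0.001, 0], [0, 0, 0, 0], [0, 0, 0, 0]]]'

```text
time: 18.95
ee_pos: [0.5714, 0.215, 0.0213]
tcp_rot: [-180.0, -0.0, -172.8]
wrist_force: [-0.3, 0.7, 0.3]
opening: 0.06
grasp_force: 0.0
```

Call:
play_rows --steps '[[[0, 0, 0.001, 0], [0, 0, 0, 0], [0, 0, 0, 0], [0, 0, 0, 0], [0, 0, 0, 0]]]'

```text
time: 19.37
ee_pos: [0.5716, 0.215, 0.0204]
tcp_rot: [180.0, 0.0, -172.8]
wrist_force: [0.3, 0.3, -0.5]
opening: 0.0599
grasp_force: 0.0
```

Call:
play_rows --steps '[[[0, 0, 0.001, 0], [0, 0, 0, 0], [0, 0, 0, 0], [0, 0, 0, 0], [0, 0, 0, 0]]]'

```text
time: 19.78
ee_pos: [0.5715, 0.215, 0.0194]
tcp_rot: [180.0, 0.0, -172.8]
wrist_force: [-0.2, 0.3, -0.7]
opening: 0.0602
grasp_force: 0.0
```

Call:
play_rows --steps '[[[0, 0, 0.001, 0], [0, 0, 0, 0], [0, 0, 0, 0], [0, 0, 0, 0], [0, 0, 0, 0]]]'

```text
time: 20.2
ee_pos: [0.5715, 0.215, 0.0184]
tcp_rot: [-180.0, 0.0, -172.8]
wrist_force: [0.1, -0.2, -1.2]
opening: 0.06
grasp_force: 0.0
```

Call:
play_rows --steps '[[[0, 0, 0.001, 0], [0, 0, 0, 0], [0, 0, 0, 0], [0, 0, 0, 0], [0, 0, 0, 0]]]'

```text
time: 20.62
ee_pos: [0.5715, 0.215, 0.0174]
tcp_rot: [-180.0, 0.0, -172.8]
wrist_force: [0.8, -0.7, -0.7]
opening: 0.0598
grasp_force: 0.0
```

Call:
play_rows --steps '[[[0, 0, 0.001, 0], [0, 0, 0, 0], [0, 0, 0, 0], [0, 0, 0, 0], [0, 0, 0, 0]]]'

```text
time: 21.03
ee_pos: [0.5716, 0.2151, 0.0164]
tcp_rot: [180.0, 0.0, -172.8]
wrist_force: [-0.3, -0.2, -0.4]
opening: 0.0598
grasp_force: 0.0
```

Call:
play_rows --steps '[[[0, 0, 0.001, 0], [0, 0, 0, 0], [0, 0, 0, 0], [0, 0, 0, 0], [0, 0, 0, 0]]]'

```text
time: 21.45
ee_pos: [0.5715, 0.2151, 0.0154]
tcp_rot: [180.0, 0.0, -172.8]
wrist_force: [0.3, 0.3, 0.6]
opening: 0.06
grasp_force: 0.0
```

Call:
play_rows --steps '[[[0, 0, 0.001, 0], [0, 0, 0, 0], [0, 0, 0, 0], [0, 0, 0, 0], [0, 0, 0, 0]]]'

```text
time: 21.87
ee_pos: [0.5715, 0.2151, 0.0144]
tcp_rot: [-180.0, 0.0, -172.8]
wrist_force: [0.1, 0.7, 0.9]
opening: 0.0603
grasp_force: 0.0
```

Call:
play_rows --steps '[[[0, 0, 0.0007, 0], [0, 0, 0, 0], [0, 0, 0, 0], [0, 0, 0, 0], [0, 0, 0, 0]]]'

```text
time: 22.28
ee_pos: [0.5715, 0.2151, 0.0137]
tcp_rot: [180.0, 0.0, -172.8]
wrist_force: [0.6, 0.7, 0.7]
opening: 0.0599
grasp_force: 0.0
```

Call:
play_rows --steps '[[[0, 0, 0.0007, 0], [0, 0, 0, 0], [0, 0, 0, 0], [0, 0, 0, 0], [0, 0, 0, 0]]]'

```text
time: 22.7
ee_pos: [0.5715, 0.215, 0.013]
tcp_rot: [-180.0, 0.0, -172.8]
wrist_force: [1.0, 0.1, 0.0]
opening: 0.0603
grasp_force: 0.0
```

Call:
play_rows --steps '[[[0, 0, 0.0007, 0], [0, 0, 0, 0], [0, 0, 0, 0], [0, 0, 0, 0], [0, 0, 0, 0]]]'

```text
time: 23.12
ee_pos: [0.5715, 0.215, 0.0123]
tcp_rot: [-180.0, -0.0, -172.8]
wrist_force: [-0.8, -0.0, 0.8]
opening: 0.0601
grasp_force: 0.0
```

Call:
play_rows --steps '[[[0, 0, 0.0007, 0], [0, 0, 0, 0], [0, 0, 0, 0], [0, 0, 0, 0], [0, 0, 0, 0]]]'

```text
time: 23.53
ee_pos: [0.5715, 0.215, 0.0116]
tcp_rot: [-180.0, 0.0, -172.8]
wrist_force: [-0.3, -0.9, -0.1]
opening: 0.0602
grasp_force: 0.0
```

Call:
play_rows --steps '[[[0, 0, 0.0007, 0], [0, 0, 0, 0], [0, 0, 0, 0], [0, 0, 0, 0], [0, 0, 0, 0]]]'

```text
time: 23.95
ee_pos: [0.5715, 0.215, 0.0109]
tcp_rot: [-180.0, -0.0, -172.8]
wrist_force: [0.8, -0.1, -0.0]
opening: 0.06
grasp_force: 0.0
```

Call:
play_rows --steps '[[[0, 0, 0.0007, 0], [0, 0, 0, 0], [0, 0, 0, 0], [0, 0, 0, 0], [0, 0, 0, 0]]]'

```text
time: 24.37
ee_pos: [0.5715, 0.2151, 0.0102]
tcp_rot: [180.0, -0.0, -172.8]
wrist_force: [-0.4, 0.3, 0.7]
opening: 0.0602
grasp_force: 0.0
```

Call:
play_rows --steps '[[[0, 0, 0.0007, 0], [0, 0, 0, 0], [0, 0, 0, 0], [0, 0, 0, 0], [0, 0, 0, 0]]]'

```text
time: 24.78
ee_pos: [0.5715, 0.2151, 0.0095]
tcp_rot: [180.0, 0.0, -172.8]
wrist_force: [-0.4, 0.7, -0.2]
opening: 0.0601
grasp_force: 0.0
```

Call:
play_rows --steps '[[[0, 0, 0.0007, 0], [0, 0, 0, 0], [0, 0, 0, 0], [0, 0, 0, 0], [0, 0, 0, 0]]]'

```text
time: 25.2
ee_pos: [0.5715, 0.2151, 0.0088]
tcp_rot: [180.0, 0.0, -172.8]
wrist_force: [-0.4, -0.4, 0.6]
opening: 0.06
grasp_force: 0.0
```

Run:
```python
from h import *
state();S=avg('scene',3)
cv2.imwrite('pics/h4.png',cv2.resize(S['img'][115:205,262:372].astype(np.uint8),(770,600),interpolation=cv2.INTER_CUBIC))
```

```text
time 25.2
ee_pos [0.5715 0.2151 0.0088]
tcp_rot [ 1.799997e+02  2.900000e-03 -1.727686e+02]
wrist_force [-0.4493 -0.4281  0.5905]
opening 0.06
```

View pics/h4.png

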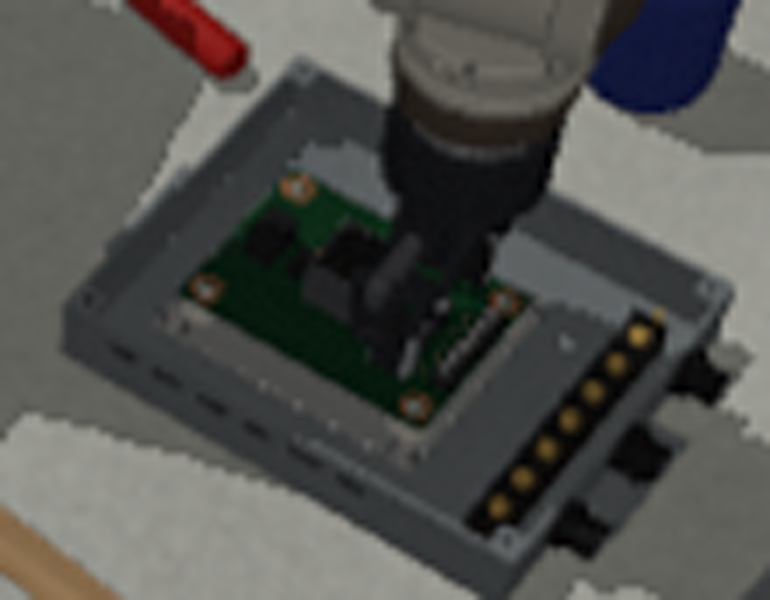

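Board unmoved, post tips visible at (205,289), (414,407), (503,302), (297,187). The near fingertip at (400,372) is just above the bare board. Continuing slowly.

Call:
play_rows --steps '[[[0, 0, 0.0007, 0], [0, 0, 0, 0], [0, 0, 0, 0], [0, 0, 0, 0], [0, 0, 0, 0]]]'

```text
time: 25.77
ee_pos: [0.5715, 0.2151, 0.0081]
tcp_rot: [-180.0, 0.0, -172.8]
wrist_force: [0.5, -0.6, -0.8]
opening: 0.0599
grasp_force: 0.0
```

Call:
play_rows --steps '[[[0, 0, 0.0007, 0], [0, 0, 0, 0], [0, 0, 0, 0], [0, 0, 0, 0], [0, 0, 0, 0]]]'

```text
time: 26.18
ee_pos: [0.5715, 0.2151, 0.0074]
tcp_rot: [180.0, 0.0, -172.8]
wrist_force: [-0.2, 0.3, -0.1]
opening: 0.0599
grasp_force: 0.0
```

Call:
play_rows --steps '[[[0, 0, 0.0007, 0], [0, 0, 0, 0], [0, 0, 0, 0], [0, 0, 0, 0], [0, 0, 0, 0]]]'

```text
time: 26.6
ee_pos: [0.5715, 0.215, 0.0067]
tcp_rot: [-180.0, 0.0, -172.8]
wrist_force: [-0.3, -0.8, -0.6]
opening: 0.0599
grasp_force: 0.0
```

Call:
play_rows --steps '[[[0, 0, 0.0005, 0], [0, 0, 0.0005, 0], [0, 0, 0, 0], [0, 0, 0, 0], [0, 0, 0, 0]]]'

```text
time: 27.02
ee_pos: [0.5715, 0.2151, 0.0057]
tcp_rot: [180.0, -0.0, -172.8]
wrist_force: [0.7, 0.3, 0.5]
opening: 0.0601
grasp_force: 0.0
```

Call:
play_rows --steps '[[[0, 0, 0.0005, 0], [0, 0, 0.0005, 0], [0, 0, 0, 0], [0, 0, 0, 0], [0, 0, 0, 0]]]'

```text
time: 27.43
ee_pos: [0.5715, 0.215, 0.0047]
tcp_rot: [-180.0, -0.0, -172.8]
wrist_force: [0.6, 0.1, 0.2]
opening: 0.0599
grasp_force: 0.0
```

Run:
```python
from h import *
state();S=avg('scene',3)
im=cv2.resize(S['img'][115:205,262:372].astype(np.uint8),(770,600),interpolation=cv2.INTER_CUBIC)
cv2.imwrite('pics/h5.png',im)
for n in ('h3','h4','h5'):
    I=cv2.imread(f'pics/{n}.png').astype(float)
    print(n,[blob(I,u,22,lambda p:p[...,2]-p[...,1]-15)[0].round(1).tolist() for u in((503,302),(414,407),(297,187),(205,289))])
```

```text
time 27.4333
ee_pos [0.5715 0.215  0.0047]
tcp_rot [-1.799988e+02 -9.000000e-04 -1.727675e+02]
wrist_force [0.6214 0.1429 0.1525]
opening 0.0599
h3 [[499.8, 301.6], [413.0, 402.2], [285.0, 186.6], [197.8, 288.2]]
h4 [[499.5, 302.3], [409.5, 402.8], [295.3, 186.3], [197.7, 288.0]]
h5 [[499.9, 302.0], [411.4, 402.6], [295.7, 186.4], [198.4, 288.1]]
```

Run:
```python
from h import *
S=cam('scene');p=np.array([.5715,.215]);yaw=np.radians(7.23);M=np.array([[np.cos(yaw),-np.sin(yaw)],[np.sin(yaw),np.cos(yaw)]])
x0,y0=300,140
for z in (.0177,.0226,.03,.035): print(z,[((proj(S,[*(p+M@np.array(q)),z])-[x0,y0]+.5)*12.5-.5).round(0).tolist() for q in((.011,-.03),(.011,-.0445),(-.011,-.03),(-.011,-.0445))])
im=np.clip(S['img'][y0:y0+46,x0:x0+60].astype(float)*1.7,0,255).astype(np.uint8)
cv2.imwrite('pics/h6.png',cv2.resize(im,(750,575),interpolation=cv2.INTER_CUBIC))
```

```text
0.0177 [[257.0, 419.0], [227.0, 455.0], [187.0, 378.0], [157.0, 414.0]]
0.0226 [[259.0, 408.0], [229.0, 445.0], [189.0, 367.0], [159.0, 404.0]]
0.03 [[262.0, 393.0], [232.0, 429.0], [192.0, 352.0], [162.0, 388.0]]
0.035 [[265.0, 382.0], [235.0, 419.0], [194.0, 341.0], [164.0, 377.0]]
```

View pics/h6.png

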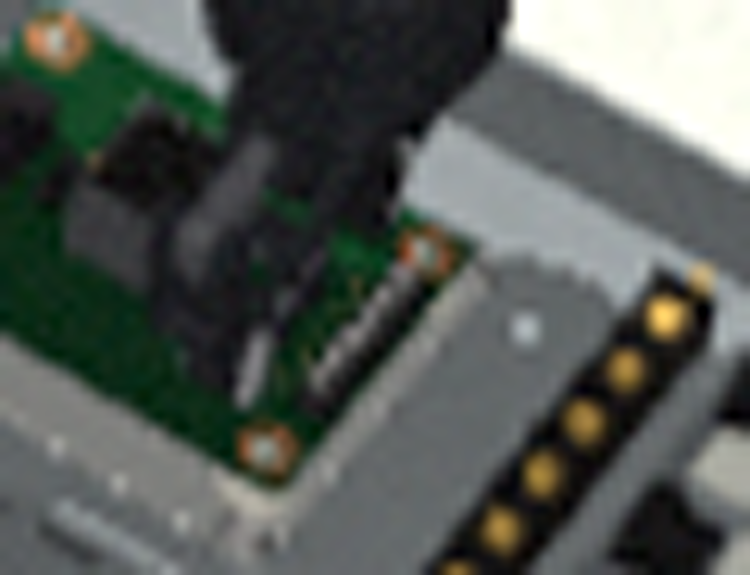

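The near fingertip's lower end, at about (245,402), is very close to the board surface. The pads at (55,40), (428,250), (265,450) are unchanged. Carrying on down in small steps.

Call:
play_rows --steps '[[[0, 0, 0.0005, 0], [0, 0, 0.0005, 0], [0, 0, 0, 0], [0, 0, 0, 0], [0, 0, 0, 0]]]'

```text
time: 28.05
ee_pos: [0.5715, 0.215, 0.0037]
tcp_rot: [180.0, -0.0, -172.8]
wrist_force: [0.1, -0.2, -0.1]
opening: 0.0601
grasp_force: 0.0
```

Call:
play_rows --steps '[[[0, 0, 0.0005, 0], [0, 0, 0.0005, 0], [0, 0, 0, 0], [0, 0, 0, 0], [0, 0, 0, 0]]]'

```text
time: 28.47
ee_pos: [0.5715, 0.215, 0.0027]
tcp_rot: [-180.0, -0.0, -172.8]
wrist_force: [0.9, -0.5, 0.2]
opening: 0.0602
grasp_force: 0.0
```

Call:
play_rows --steps '[[[0, 0, 0.0005, 0], [0, 0, 0.0005, 0], [0, 0, 0, 0], [0, 0, 0, 0], [0, 0, 0, 0]]]'

```text
time: 28.88
ee_pos: [0.5715, 0.2151, 0.0017]
tcp_rot: [180.0, -0.0, -172.8]
wrist_force: [-0.6, -0.2, 0.1]
opening: 0.0602
grasp_force: 0.0
```

Call:
play_rows --steps '[[[0, 0, 0.0005, 0], [0, 0, 0.0005, 0], [0, 0, 0, 0], [0, 0, 0, 0], [0, 0, 0, 0]]]'

```text
time: 29.3
ee_pos: [0.5715, 0.215, 0.0007]
tcp_rot: [-180.0, 0.0, -172.8]
wrist_force: [-0.5, -0.6, -0.1]
opening: 0.06
grasp_force: 0.0
```

Call:
play_rows --steps '[[[0, 0, 0.0005, 0], [0, 0, 0.0005, 0], [0, 0, 0, 0], [0, 0, 0, 0], [0, 0, 0, 0]]]'

```text
time: 29.72
ee_pos: [0.5715, 0.215, -0.0003]
tcp_rot: [-180.0, -0.0, -172.8]
wrist_force: [0.4, 0.5, 0.3]
opening: 0.06
grasp_force: 0.0
```

Call:
play_rows --steps '[[[0, 0, 0.0005, 0], [0, 0, 0.0005, 0], [0, 0, 0, 0], [0, 0, 0, 0], [0, 0, 0, 0]]]'

```text
time: 30.13
ee_pos: [0.5715, 0.215, -0.0013]
tcp_rot: [180.0, -0.0, -172.8]
wrist_force: [0.1, 0.3, -1.0]
opening: 0.0601
grasp_force: 0.0
```

Run:
```python
from h import *
S=avg('scene',3)
im=cv2.resize(S['img'][115:205,262:372].astype(np.uint8),(770,600),interpolation=cv2.INTER_CUBIC)
cv2.imwrite('pics/h7.png',im)
for n in ('h3','h5','h7'):
    I=cv2.imread(f'pics/{n}.png').astype(float)
    print(n,[blob(I,u,22,lambda p:p[...,2]-p[...,1]-15)[0].round(1).tolist() for u in((503,302),(414,407),(297,187),(205,289))])
# light stripe on finger: lowest end in raw px
h5=cv2.imread('pics/h5.png').astype(float);h7=im.astype(float)
d=np.abs(h7-h5).sum(2);ys,xs=np.where(d>60);print('changed',xs.min(),xs.max(),ys.min(),ys.max())
for r in range(330,420,6): print(r,h5[r,370:430:6].mean(1).astype(int),h7[r,370:430:6].mean(1).astype(int))
s=bot.get_obs();print(s['torque'],np.round(s['joint_efforts'],2),s['q'])
```

```text
h3 [[499.8, 301.6], [413.0, 402.2], [285.0, 186.6], [197.8, 288.2]]
h5 [[499.9, 302.0], [411.4, 402.6], [295.7, 186.4], [198.4, 288.1]]
h7 [[500.3, 302.3], [411.1, 402.7], [295.5, 186.6], [199.0, 288.5]]
changed 7 749 13 441
330 [18 16 16 16 14 12 17 17 21 36] [17 18 16 17 14 14 17 19 17 15]
336 [22 21 17 15 14 14 16 15 16 22] [15 16 17 16 15 15 18 20 16 10]
342 [20 22 20 15 12 10 23 35 28 14] [19 17 15 15 13 14 17 17 14 10]
348 [20 21 20 17 15 13 43 59 35 12] [20 19 19 18 12 16 26 33 27 12]
354 [25 19 16 17 14 22 59 67 33 12] [24 19 19 15 13 25 49 54 32 13]
360 [24 18 17 15  9 35 70 63 28 16] [24 18 16 14 12 36 68 61 28 15]
366 [18 17 18 16  6 42 72 55 24 21] [18 16 16 15  9 42 71 53 22 21]
372 [13 14 15 15 11 51 68 43 18 20] [15 16 17 14 11 48 68 46 20 22]
378 [13 13 14 14 19 58 58 28 13 15] [14 16 16 15 22 64 70 40 17 15]
384 [15 13 15 15 16 35 32 19 14 13] [13 14 16 15 31 74 65 28 11 10]
390 [12 13 15 15 12 10 15 22 21 15] [14 13 14 14 22 47 40 23 20 15]
396 [ 9 13 14 12 12 25 33 32 36 41] [10 12 13 13 12 24 31 31 35 41]
402 [36 19 11 13 12 34 62 77 69 46] [37 20 11 11 10 33 62 77 69 47]
408 [65 51 28  8  8 32 68 83 73 53] [65 52 27  8  8 31 66 83 73 53]
414 [76 71 58 50 23 16 38 56 56 50] [76 72 57 50 23 16 38 56 56 49]
[-0.00133164 -0.0277658  -0.00394276] [ -0.   -61.61  45.82   0.    -0.     0.  ] [ 2.06203267e+01  1.43719136e+01 -2.78474466e+00  7.28393185e+01
 -1.59373068e-03  1.33884552e+01]
```

Call:
play_rows --steps '[[[0, 0, 0.0005, 0], [0, 0, 0.0005, 0], [0, 0, 0, 0], [0, 0, 0, 0], [0, 0, 0, 0]]]'

```text
time: 30.7
ee_pos: [0.5716, 0.2151, -0.0023]
tcp_rot: [180.0, 0.0, -172.8]
wrist_force: [0.3, 0.0, 1.5]
opening: 0.06
grasp_force: 0.2
```

Call:
play_rows --steps '[[[0, 0, 0.0005, 0], [0, 0, 0.0005, 0], [0, 0, 0, 0], [0, 0, 0, 0], [0, 0, 0, 0]]]'

```text
time: 31.12
ee_pos: [0.5717, 0.2151, -0.003]
tcp_rot: [180.0, 0.0, -172.8]
wrist_force: [-0.3, -0.6, 5.6]
opening: 0.0598
grasp_force: 2.4
```

Call:
play_rows --steps '[[[0, 0, 0.0005, 0], [0, 0, 0.0005, 0], [0, 0, 0, 0], [0, 0, 0, 0], [0, 0, 0, 0]]]'

```text
time: 31.53
ee_pos: [0.5718, 0.2151, -0.0037]
tcp_rot: [180.0, 0.0, -172.8]
wrist_force: [-1.5, -0.1, 7.5]
opening: 0.0599
grasp_force: 3.5
```

Contact at TCP z = -2 mm. Pressing on gently.

Call:
play_rows --steps '[[[0, 0, 0.0005, 0], [0, 0, 0, 0], [0, 0, 0, 0], [0, 0, 0, 0], [0, 0, 0, 0]]]'

```text
time: 31.95
ee_pos: [0.5718, 0.2152, -0.004]
tcp_rot: [180.0, 0.1, -172.8]
wrist_force: [-2.1, -1.0, 8.0]
opening: 0.06
grasp_force: 4.2
```

Call:
play_rows --steps '[[[0, 0, 0.0005, 0], [0, 0, 0, 0], [0, 0, 0, 0], [0, 0, 0, 0], [0, 0, 0, 0]]]'

```text
time: 32.37
ee_pos: [0.5719, 0.2152, -0.0043]
tcp_rot: [180.0, 0.1, -172.8]
wrist_force: [-2.1, 0.6, 9.8]
opening: 0.0599
grasp_force: 5.1
```

Call:
play_rows --steps '[[[0, 0, 0.0005, 0], [0, 0, 0, 0], [0, 0, 0, 0], [0, 0, 0, 0], [0, 0, 0, 0]]]'

```text
time: 32.78
ee_pos: [0.5719, 0.2152, -0.0046]
tcp_rot: [180.0, 0.1, -172.8]
wrist_force: [-2.4, -1.0, 11.3]
opening: 0.0604
grasp_force: 5.6
```

Call:
play_rows --steps '[[[0, 0, 0.0005, 0], [0, 0, 0, 0], [0, 0, 0, 0], [0, 0, 0, 0], [0, 0, 0, 0]]]'

```text
time: 33.2
ee_pos: [0.5712, 0.2149, -0.0068]
tcp_rot: [-180.0, -0.1, -172.8]
wrist_force: [0.1, 0.2, -0.5]
opening: 0.0605
grasp_force: 0.0
```

Call:
play_rows --steps '[[[0, 0, 0.0005, 0], [0, 0, 0, 0], [0, 0, 0, 0], [0, 0, 0, 0], [0, 0, 0, 0]]]'

```text
time: 33.62
ee_pos: [0.5715, 0.215, -0.0069]
tcp_rot: [-180.0, -0.0, -172.8]
wrist_force: [-0.7, -0.5, 0.3]
opening: 0.06
grasp_force: 0.0
```

Call:
play_rows --steps '[[[0, 0, 0.0005, 0], [0, 0, 0, 0], [0, 0, 0, 0], [0, 0, 0, 0], [0, 0, 0, 0]]]'

```text
time: 34.03
ee_pos: [0.5715, 0.215, -0.0073]
tcp_rot: [-180.0, -0.0, -172.8]
wrist_force: [-0.5, -0.0, 0.7]
opening: 0.0597
grasp_force: 0.0
```

Slipped through. Following down to feel home.

Call:
play_rows --steps '[[[0, 0, 0.0005, 0], [0, 0, 0, 0], [0, 0, 0, 0], [0, 0, 0, 0], [0, 0, 0, 0]]]'

```text
time: 34.45
ee_pos: [0.5716, 0.2151, -0.0077]
tcp_rot: [180.0, 0.0, -172.8]
wrist_force: [-1.0, 0.2, 2.4]
opening: 0.06
grasp_force: 1.0
```

Call:
play_rows --steps '[[[0, 0, 0.0005, 0], [0, 0, 0, 0], [0, 0, 0, 0], [0, 0, 0, 0], [0, 0, 0, 0]]]'

```text
time: 34.87
ee_pos: [0.5716, 0.2151, -0.0078]
tcp_rot: [180.0, 0.0, -172.8]
wrist_force: [-2.1, -0.1, 5.2]
opening: 0.0599
grasp_force: 2.6
```

Call:
play_rows --steps '[[[0, 0, 0.0005, 0], [0, 0, 0, 0], [0, 0, 0, 0], [0, 0, 0, 0], [0, 0, 0, 0]]]'

```text
time: 35.28
ee_pos: [0.5716, 0.2151, -0.0079]
tcp_rot: [180.0, 0.0, -172.8]
wrist_force: [-2.4, -2.3, 8.3]
opening: 0.0596
grasp_force: 4.1
```

Home at the terminal end: stiff, about 30 N/mm. Now the other end.

Call:
play_rows --steps '[[[0, 0, -0.008, 0], [0, 0, -0.012, 0], [0.01, 0, 0, 0], [0.025, 0, 0, 0], [0.03, 0, 0, 0]]]'

```text
time: 35.7
ee_pos: [0.5076, 0.207, 0.012]
tcp_rot: [180.0, 0.1, -172.8]
wrist_force: [-0.3, 1.1, 0.6]
opening: 0.0601
grasp_force: 0.0
```

Call:
play_rows --steps '[[[0.015, 0, 0, 0], [0, 0, 0.004, 0], [0, 0, 0.003, 0], [0, 0, 0, 0], [0, 0, 0, 0]]]'

```text
time: 36.12
ee_pos: [0.4928, 0.2051, 0.0043]
tcp_rot: [-180.0, 0.0, -172.8]
wrist_force: [0.4, 0.2, 1.0]
opening: 0.0599
grasp_force: 0.0
```

Call:
play_rows --steps '[[[0, 0, 0.001, 0], [0, 0, 0.001, 0], [0, 0, 0, 0], [0, 0, 0, 0], [0, 0, 0, 0]]]'

```text
time: 36.53
ee_pos: [0.4922, 0.205, 0.0021]
tcp_rot: [-180.0, -0.0, -172.8]
wrist_force: [0.2, 0.2, 0.4]
opening: 0.06
grasp_force: 0.0
```

Call:
play_rows --steps '[[[0, 0, 0.0005, 0], [0, 0, 0.0005, 0], [0, 0, 0, 0], [0, 0, 0, 0], [0, 0, 0, 0]]]'

```text
time: 36.95
ee_pos: [0.4922, 0.205, 0.0012]
tcp_rot: [180.0, 0.0, -172.8]
wrist_force: [-0.1, 0.0, -0.6]
opening: 0.06
grasp_force: 0.0
```

Call:
play_rows --steps '[[[0, 0, 0.0005, 0], [0, 0, 0.0005, 0], [0, 0, 0, 0], [0, 0, 0, 0], [0, 0, 0, 0]]]'

```text
time: 37.37
ee_pos: [0.4922, 0.205, 0.0002]
tcp_rot: [-180.0, -0.0, -172.8]
wrist_force: [0.6, -0.5, -0.3]
opening: 0.0602
grasp_force: 0.0
```

Call:
play_rows --steps '[[[0, 0, 0.0005, 0], [0, 0, 0.0005, 0], [0, 0, 0, 0], [0, 0, 0, 0], [0, 0, 0, 0]]]'

```text
time: 37.78
ee_pos: [0.4922, 0.205, -0.0008]
tcp_rot: [-180.0, -0.0, -172.8]
wrist_force: [-0.8, -0.2, 1.1]
opening: 0.0601
grasp_force: 0.0
```

Call:
play_rows --steps '[[[0, 0, 0.0005, 0], [0, 0, 0.0005, 0], [0, 0, 0, 0], [0, 0, 0, 0], [0, 0, 0, 0]]]'

```text
time: 38.2
ee_pos: [0.4922, 0.205, -0.0018]
tcp_rot: [-180.0, 0.0, -172.8]
wrist_force: [-0.2, 0.1, -0.4]
opening: 0.0597
grasp_force: 0.0
```

Call:
play_rows --steps '[[[0, 0, 0.0005, 0], [0, 0, 0.0005, 0], [0, 0, 0, 0], [0, 0, 0, 0], [0, 0, 0, 0]]]'

```text
time: 38.62
ee_pos: [0.4921, 0.205, -0.0028]
tcp_rot: [-180.0, -0.0, -172.8]
wrist_force: [0.2, 0.1, 0.3]
opening: 0.06
grasp_force: 0.0
```

Call:
play_rows --steps '[[[0, 0, 0.0005, 0], [0, 0, 0.0005, 0], [0, 0, 0, 0], [0, 0, 0, 0], [0, 0, 0, 0]]]'

```text
time: 39.03
ee_pos: [0.4922, 0.205, -0.0037]
tcp_rot: [180.0, 0.0, -172.8]
wrist_force: [-0.5, -0.0, 1.5]
opening: 0.0601
grasp_force: 0.7
```

Call:
play_rows --steps '[[[0, 0, 0.0005, 0], [0, 0, 0, 0], [0, 0, 0, 0], [0, 0, 0, 0], [0, 0, 0, 0]]]'

```text
time: 39.45
ee_pos: [0.4923, 0.205, -0.0041]
tcp_rot: [180.0, 0.0, -172.8]
wrist_force: [-1.5, 0.2, 5.1]
opening: 0.0597
grasp_force: 2.4
```

Call:
play_rows --steps '[[[0, 0, 0.0005, 0], [0, 0, 0, 0], [0, 0, 0, 0], [0, 0, 0, 0], [0, 0, 0, 0]]]'

```text
time: 39.87
ee_pos: [0.4923, 0.2051, -0.0046]
tcp_rot: [180.0, 0.0, -172.8]
wrist_force: [-1.3, -0.9, 6.4]
opening: 0.06
grasp_force: 2.8
```

Call:
play_rows --steps '[[[0, 0, 0.0006, 0], [0, 0, 0, 0], [0, 0, 0, 0], [0, 0, 0, 0], [0, 0, 0, 0]]]'

```text
time: 40.28
ee_pos: [0.4924, 0.2051, -0.005]
tcp_rot: [180.0, 0.0, -172.8]
wrist_force: [-1.7, 0.1, 7.4]
opening: 0.0598
grasp_force: 3.5
```

Call:
play_rows --steps '[[[0, 0, 0.0006, 0], [0, 0, 0, 0], [0, 0, 0, 0], [0, 0, 0, 0], [0, 0, 0, 0]]]'

```text
time: 40.7
ee_pos: [0.4925, 0.2051, -0.0053]
tcp_rot: [180.0, 0.1, -172.8]
wrist_force: [-1.8, -0.5, 8.9]
opening: 0.06
grasp_force: 4.3
```

Call:
play_rows --steps '[[[0, 0, 0.0006, 0], [0, 0, 0, 0], [0, 0, 0, 0], [0, 0, 0, 0], [0, 0, 0, 0]]]'

```text
time: 41.12
ee_pos: [0.492, 0.2049, -0.007]
tcp_rot: [-180.0, -0.0, -172.8]
wrist_force: [0.2, -0.7, 0.6]
opening: 0.0603
grasp_force: 0.1
```

Call:
play_rows --steps '[[[0, 0, 0.0006, 0], [0, 0, 0, 0], [0, 0, 0, 0], [0, 0, 0, 0], [0, 0, 0, 0]]]'

```text
time: 41.53
ee_pos: [0.4921, 0.2049, -0.0074]
tcp_rot: [-180.0, -0.0, -172.8]
wrist_force: [-0.6, -0.4, 0.6]
opening: 0.0602
grasp_force: 0.0
```

Call:
play_rows --steps '[[[0, 0, 0.0006, 0], [0, 0, 0, 0], [0, 0, 0, 0], [0, 0, 0, 0], [0, 0, 0, 0]]]'

```text
time: 41.95
ee_pos: [0.4922, 0.205, -0.0078]
tcp_rot: [180.0, 0.0, -172.8]
wrist_force: [-0.9, -0.3, 2.0]
opening: 0.0599
grasp_force: 0.7
```

Call:
play_rows --steps '[[[0, 0, 0.0006, 0], [0, 0, 0, 0], [0, 0, 0, 0], [0, 0, 0, 0], [0, 0, 0, 0]]]'

```text
time: 42.37
ee_pos: [0.4921, 0.205, -0.0086]
tcp_rot: [-180.0, -0.0, -172.8]
wrist_force: [-0.1, -0.7, 0.1]
opening: 0.0602
grasp_force: 0.0
```

Call:
play_rows --steps '[[[0, 0, 0.0006, 0], [0, 0, 0, 0], [0, 0, 0, 0], [0, 0, 0, 0], [0, 0, 0, 0]]]'

```text
time: 42.78
ee_pos: [0.4922, 0.205, -0.009]
tcp_rot: [180.0, -0.0, -172.8]
wrist_force: [-0.6, 0.3, 0.5]
opening: 0.0597
grasp_force: 0.0
```

Call:
play_rows --steps '[[[0, 0, 0.0006, 0], [0, 0, 0, 0], [0, 0, 0, 0], [0, 0, 0, 0], [0, 0, 0, 0]]]'

```text
time: 43.2
ee_pos: [0.4922, 0.205, -0.0093]
tcp_rot: [180.0, 0.0, -172.8]
wrist_force: [-2.5, -0.9, 5.0]
opening: 0.06
grasp_force: 2.7
```

Call:
play_rows --steps '[[[0, 0, 0.0006, 0], [0, 0, 0, 0], [0, 0, 0, 0], [0, 0, 0, 0], [0, 0, 0, 0]]]'

```text
time: 43.62
ee_pos: [0.4923, 0.205, -0.0093]
tcp_rot: [180.0, 0.0, -172.8]
wrist_force: [-3.9, -1.3, 9.6]
opening: 0.0596
grasp_force: 5.2
```

Call:
play_rows --steps '[[[0, 0, 0.0006, 0], [0, 0, 0, 0], [0, 0, 0, 0], [0, 0, 0, 0], [0, 0, 0, 0]]]'

```text
time: 44.03
ee_pos: [0.4923, 0.205, -0.0094]
tcp_rot: [180.0, 0.0, -172.8]
wrist_force: [-6.2, -2.2, 15.2]
opening: 0.06
grasp_force: 7.6
```

Call:
play_rows --steps '[[[0, 0, 0.0006, 0], [0, 0, 0, 0], [0, 0, 0, 0], [0, 0, 0, 0], [0, 0, 0, 0]]]'

```text
time: 44.45
ee_pos: [0.4923, 0.2051, -0.0094]
tcp_rot: [180.0, 0.1, -172.8]
wrist_force: [-7.7, -2.0, 20.6]
opening: 0.0599
grasp_force: 10.1
```

-x end home (stiff, 20 N, TCP z = -9.4 mm). Checking the terminal end again, which should reach the same height.

Call:
play_rows --steps '[[[0, 0, -0.008, 0], [0, 0, -0.012, 0], [-0.01, 0, 0, 0], [-0.025, 0, 0, 0], [-0.03, 0, 0, 0]]]'

```text
time: 44.87
ee_pos: [0.5576, 0.2135, 0.0092]
tcp_rot: [180.0, 0.1, -172.7]
wrist_force: [0.5, 1.1, 0.3]
opening: 0.0598
grasp_force: 0.0
```

Call:
play_rows --steps '[[[-0.015, 0, 0, 0], [0, 0, 0.006, 0], [0, 0, 0.006, 0], [0, 0, 0.004, 0], [0, 0, 0, 0]]]'

```text
time: 45.28
ee_pos: [0.5707, 0.2148, -0.0086]
tcp_rot: [-180.0, -0.1, -172.8]
wrist_force: [-0.3, -0.5, -0.0]
opening: 0.06
grasp_force: 0.0
```

Call:
play_rows --steps '[[[0, 0, 0, 0], [0, 0, 0, 0], [0, 0, 0, 0], [0, 0, 0, 0], [0, 0, 0, 0]]]'

```text
time: 45.7
ee_pos: [0.5715, 0.2151, -0.0072]
tcp_rot: [180.0, 0.0, -172.8]
wrist_force: [0.4, 0.4, -0.2]
opening: 0.0596
grasp_force: 0.0
```

Call:
play_rows --steps '[[[0, 0, 0.0006, 0], [0, 0, 0, 0], [0, 0, 0.0006, 0], [0, 0, 0, 0], [0, 0, 0, 0]]]'

```text
time: 46.12
ee_pos: [0.5715, 0.215, -0.0087]
tcp_rot: [-180.0, -0.0, -172.8]
wrist_force: [-1.1, 0.8, -0.1]
opening: 0.0601
grasp_force: 0.0
```

Call:
play_rows --steps '[[[0, 0, 0.0006, 0], [0, 0, 0, 0], [0, 0, 0, 0], [0, 0, 0, 0], [0, 0, 0, 0]]]'

```text
time: 46.53
ee_pos: [0.5715, 0.2151, -0.0092]
tcp_rot: [-180.0, -0.0, -172.8]
wrist_force: [-0.2, 0.2, -0.2]
opening: 0.0597
grasp_force: 0.0
```

Call:
play_rows --steps '[[[0, 0, 0.0006, 0], [0, 0, 0, 0], [0, 0, 0, 0], [0, 0, 0, 0], [0, 0, 0, 0]]]'

```text
time: 46.95
ee_pos: [0.5716, 0.215, -0.0092]
tcp_rot: [180.0, 0.0, -172.8]
wrist_force: [-2.0, -0.3, 5.0]
opening: 0.0605
grasp_force: 2.7
```

Call:
play_rows --steps '[[[0, 0, 0.0006, 0], [0, 0, 0, 0], [0, 0, 0, 0], [0, 0, 0, 0], [0, 0, 0, 0]]]'

```text
time: 47.37
ee_pos: [0.5716, 0.2151, -0.0093]
tcp_rot: [180.0, 0.0, -172.8]
wrist_force: [-5.4, -0.8, 9.7]
opening: 0.0601
grasp_force: 4.8
```

Both ends bottom out at the same height. One more push, then withdraw.

Call:
play_rows --steps '[[[0, 0, 0.0006, 0], [0, 0, 0, 0], [0, 0, 0, 0], [0, 0, 0.0005, 0], [0, 0, 0, 0]]]'

```text
time: 47.78
ee_pos: [0.5716, 0.2151, -0.0094]
tcp_rot: [180.0, 0.1, -172.8]
wrist_force: [-7.3, -2.3, 17.2]
opening: 0.0601
grasp_force: 8.7
```

Call:
play_rows --steps '[[[0, 0, -0.008, 0], [0, 0, -0.02, 0], [0, 0, -0.03, 0], [0, 0, -0.035, 0], [0, 0, -0.035, 0]]]'

```text
time: 48.2
ee_pos: [0.571, 0.2149, 0.1175]
tcp_rot: [-180.0, -0.1, -172.8]
wrist_force: [1.6, -0.1, 0.0]
opening: 0.0601
grasp_force: 0.0
```

Call:
play_rows --steps '[[[0, 0, -0.03, 0], [0.02, 0, -0.02, 0], [0.035, 0, 0, 0], [0.035, 0, 0, 0], [0.035, 0, 0, 0]]]'

```text
time: 48.62
ee_pos: [0.4465, 0.1991, 0.1665]
tcp_rot: [180.0, 0.0, -172.8]
wrist_force: [0.1, 0.5, -0.3]
opening: 0.0601
grasp_force: 0.0
```

Call:
play_rows --steps '[[[0.035, 0, 0, 0], [0.035, 0, 0, 0], [0.02, 0, 0, 0], [0, 0, 0, 0], [0, 0, 0, 0]]]'

```text
time: 49.03
ee_pos: [0.358, 0.1882, 0.1671]
tcp_rot: [180.0, 0.1, -172.7]
wrist_force: [0.1, 0.7, -0.4]
opening: 0.0601
grasp_force: 0.0
```

Run:
```python
from h import *
state();S=avg('scene',4)
im=cv2.resize(S['img'][115:205,262:372].astype(np.uint8),(770,600),interpolation=cv2.INTER_CUBIC);cv2.imwrite('pics/h8.png',im)
for n in ('h5','h8'):
    I=cv2.imread(f'pics/{n}.png').astype(float)
    print(n,[blob(I,u,22,lambda p:p[...,2]-p[...,1]-15)[0].round(1).tolist() for u in((503,306),(414,411),(297,191),(205,293))])
p=np.array([.5319,.2101]);yaw=np.radians(7.2);M=np.array([[np.cos(yaw),-np.sin(yaw)],[np.sin(yaw),np.cos(yaw)]])
for z in(.0226,.0156):print('pred',z,[(((proj(S,[*(p+M@q),z])-[262,115]+.5)*[7,6.667])).round(1).tolist() for q in Q])
```

```text
time 49.0333
ee_pos [0.358  0.1882 0.1671]
tcp_rot [ 1.799625e+02  1.122000e-01 -1.727216e+02]
wrist_force [ 0.0881  0.6567 -0.3987]
opening 0.0601
h5 [[499.9, 302.0], [411.4, 402.6], [295.7, 186.4], [198.4, 288.1]]
h8 [[513.8, 309.3], [416.1, 416.4], [293.6, 202.4], [196.0, 297.9]]
pred 0.0226 [[506.1, 301.4], [416.2, 407.2], [298.8, 188.8], [206.7, 289.2]]
pred 0.0156 [[503.9, 309.5], [414.4, 415.0], [297.6, 197.1], [205.8, 297.3]]
```

```bash
python3 -c "
from workcell import bot
print(bot.job_done())"
```

```text
the job is handed in; nothing more can be done
None
```

The board is on its four posts and I handed the job in: both ends pressed home (stiff, same height, at most about 21 N read), the pads' drop in the image agrees, and the arm is clear. The clicks were judged by feel.

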